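Park the muddler in its vee cradle

ROBOT

A 7-joint arm with a two-finger parallel gripper is mounted at the origin on the work surface. World frame = base frame: x ahead of the robot, y to its left, z up, the work surface at z = 0. Lengths are in m, angles in rad, forces in N, time in s.
With the tool pointing down it reaches from about 0.425 to 0.925 m from the base axis. Payload 6.8 kg.
Tool frame: the origin (TCP) lies at the centre of the arm's flange, where the gripper is bolted on; the fingertips stand 173 mm ahead of it and the grasp point (between the pads) lies 155 mm ahead of it; z points along the fingers, y is the line along which they close (so a half turn about z gives the same grasp; the last joint's range is limited). The gripper opens to 85 mm and grips with 20 to 120 N. Pads are 22 mm wide; open, the fingers measure 114 mm over their backs; the gripper's body (76 mm by 85 mm) begins 54 mm behind the grasp point. The pads swing forward as they close: fully open they stand 13 mm farther back than shut.
Start: joints at [-0.108, 0.477, 0.022, 1.555, -0.011, 1.109, -0.083], TCP at [0.675, 0, 0.405] pointing down, gripper open.
Joint ranges: [-2.96, 2.96], [-0.34, 2.1], [-1.41, 1.46], [0.24, 2.44], [-1.37, 4.51], [0.17, 1.92], [-2.96, 2.96]. Speed limits (rad/s): [2.39, 2.39, 3.14, 3.14, 3.14, 3.14, 3.14].

INTERFACE

Orientations are given as a unit quaternion [x, y, z, w].
In Python, from station import manip, camera, job gives the robot as it stands. The module is installed in compiled form; this text tells all that it offers.
- The arm moves only by the tool send_rows, never from a script. Its argument "series" is a list of rows, each an object of numbers: "hand": the opening, from -1 (shut) to 1 (fully open), so that 0 is half open; "dx", "dy", "dz": the shift along the tool's x, y, z as a fraction of full scale; "yaw": the turn about the tool's z as a fraction of full scale. A call has 1 to 12 rows; each row is the pose to reach, as a shift and turn from the pose commanded when the call began, along the tool's axes at that moment, turning the shorter way round; what a row does not reach only later rows make up. Full scale, the value 1, is 15 cm for a shift and pi rad for a turn. A row lasts 1/10 s, in which the tool goes at most 50 mm and 8.59 degrees, less where a joint would pass 70% of its speed; a pose out of reach is approached as far as the arm can. A call with a number of a shift or a turn outside -1 to 1 is refused whole. A call with a gripper value outside its range is refused whole. The fingers move at their own pace and stop on an object; "force" is the grip in N (left out, the last holds). Time passes only in rows, so rows that repeat a pose let the fingers close. It gives the time, the measured TCP pose, the force, the opening and the grip force at its end, in the units of the state.
- manip.state(): the state, without advancing time (a new reading comes with each control period).
- camera(name): name is "scene" or "side" or "wrist"; returns a dict with "image" (480x640x3 uint8, red, green, blue), "mtx" (3x3 intrinsics, pixels), "k1" (the pictures are not rectified: a ray, as slopes to the right and down, at radius r is drawn at 1 + k1 r^2 times it, then the intrinsics apply), "cam_to_world" (4x4, takes a point from camera to world coordinates). Camera axes: x right, y down, z forward; pixel columns grow to the right and rows downward; lengths in m; the calibration is good to about 2 mm. A picture is of the moment at which its call begins. There is no depth.
- job.hand_in(): hands the job in; it is judged then, once.
The state is a dict: "time_s": time; "joint_positions": joint angles; "qvel": joint speeds; "joint_torque": joint torques, N m; "tcp_pos": TCP position; "tool_rot": TCP orientation; "ft_force": force on the tool from outside, world axes, zero at the start; "ft_torque": the same for the moment, N m; "opening": finger opening in m; "grasp_force": force on a finger pad.
Only numpy, scipy, OpenCV 4.12 (cv2) and the standard library are available. Lean on these libraries where they do the work, as an engineer would, in place of code of your own. Each camera call takes 0.05 s, during which the arm holds its last target. There are 200 camera calls.

TASK

Pick the steel muddler up off its black rest and lay it gently in the vee cradle, black head towards the red stop pad. Then push it along the vee until the sprung pad gives a little under a steady push of about 8 N (never as much as 15 N on the stop), and leave it lying square on both flanks with its head still touching the pad. Leave the shaker, beaker, strainer and pitcher where they are.

Things in the scene. Friction and masses are not known exactly. Their poses are not given: they have to be found in the camera images.
- muddler: Cocktail muddler, a loose plain round steel rod 28 mm in diameter, 220 mm long, 0.12 to 0.19 kg, with a 45 mm black nylon head of the same diameter at its +x end. Origin at its centre, on its axis (also its centre of mass); x runs along the rod to the head, whose flat end face is at +110 mm; the tail's is at -110 mm. It may be rolled about x.
- muddler_head (a point): Centre of the flat end face of the muddler's black head, on the rod's axis, 110 mm from its centre.
- rest: Fixed black rest where the muddler starts: plate 160 x 44 x 6 mm with two vee saddles (18 mm long, 42 mm wide, 36 mm high) at x = +62 and -62 mm; the 106 mm between them is free for fingers. Origin under its centre; x along the lying rod, whose axis is 38 mm above the table and whose centre is within 10 mm of the origin.
- cradle: Fixed cradle: wooden plate 6 mm thick, 56 wide, x = -110 to +160 mm, with two 90 degree vee saddles (24 mm long, 42 wide, 43 high) at x = -65 and +65; the 106 mm between them is free for fingers. Origin on the underside midway between the saddles; x along the vee to the stop, z up. A seated rod's axis is at y = 0, z = 45 mm. The vee is open at -x, where the rod's tail overhangs.
- flank_left: The +y flanks of the cradle's two aluminium vees, fixed; origin and axes as the cradle's. The muddler slides in the vee with about 1 to 3.5 N of friction.
- flank_right: The -y flanks of the cradle's two aluminium vees, fixed; origin and axes as the cradle's.
- stop: Fixed steel housing, 64 mm high, with a red pad (24 mm across, on the vee's axis) on a brass stem. Origin under its face, at cradle x = 125 mm; axes as the cradle's. The pad's face stands 12 to 40 mm before the housing, set anew each time and not measured: find it by feel. The stem holds; the pad springs at 4 N/mm over 5 mm, then is hard; eased off, it follows the rod back till friction holds.
- shaker: Stainless shaker tin, standing, 90 mm across, 165 mm high; origin under its centre. Leave alone.
- beaker: Glass mixing beaker, standing, 92 mm across, 140 mm high; origin under its centre. Leave alone.
- strainer: Steel hawthorne strainer lying flat, disc 90 mm across, 14 mm high, with a 95 mm handle towards its -x (to x = -136 mm); origin under the disc's centre. Leave alone.
- pitcher: White ceramic pitcher, standing, about 104 mm across and 140 mm high, handle to its +y (to 83 mm); origin under its centre. Leave alone.
Mind the look-alikes: they are no part of the job. Of the things like the muddler, leave any that is pink; of the rest the smaller one is meant.

How it is judged:
By the outcome, as a careful person would: the job done as asked, in the order asked, and still so for the second after the job is handed in, with the robot touching nothing.
It also fails if it takes over 58 s, if anything falls off the work surface, if the arm or the gripper's body presses on something with over 40 N, if the wrist force passes 120 N, or if a joint passes its speed limit or range.

## Working session

There is one attempt and no reset: what is moved stays moved. The work goes in short steps, Python scripts to look and compute and a tool call to move; the robot and the scene stay as the last step left them, time stands still between calls to the robot, and variables do not carry over. Pictures are saved under pics/ and viewed, at most 10 in all, crops included, and the job is handed in when it is done.

Besides the shell and the picture viewer there is one more tool, called after ">>>" as name(argument=value, ...), one argument or row to a line, values as JSON. send_rows: Moves the arm, as the interface text tells. Shift numbers are shares of 15 cm and turn numbers shares of pi rad, none past 1 either way. Its arguments: {"type":"object","properties":{"series":{"type":"array","items":{"type":"object","properties":{"hand":{"type":"number"},"dx":{"type":"number"},"dy":{"type":"number"},"dz":{"type":"number"},"yaw":{"type":"number"}}}},"force":{"type":"number"}},"required":["series"]}

```bash
mkdir -p pics
cat > h.py <<'E'
import numpy as np, cv2
from station import manip, camera, job
def snap(n,f):
    c=camera(n); cv2.imwrite(f'pics/{f}.png',c['image'][:,:,::-1]); np.savez(f'pics/{f}.npz',mtx=c['mtx'],k1=c['k1'],T=c['cam_to_world']); return c
def toworld(f,u,v,z):
    c=np.load(f'pics/{f}.npz'); K=c['mtx']
    p=cv2.undistortPoints(np.array([[[u,v]]],float),K,np.array([float(c['k1']),0,0,0]),criteria=(3,50,1e-10))[0,0] if 0 else None
    d=np.array([(u-K[0,2])/K[0,0],(v-K[1,2])/K[1,1]]); s=d.copy()
    for _ in range(50): s=d/(1+float(c['k1'])*(s@s))
    r=c['T'][:3,:3]@np.array([*s,1]); o=c['T'][:3,3]
    return o+r*(z-o[2])/r[2]
def st():
    s=manip.state()
    for k in ('time_s','tcp_pos','tool_rot','ft_force','opening','grasp_force'): print(k,np.round(s[k],4))
E
python3 - <<'E'
from h import *
snap('scene','a'); snap('side','b'); snap('wrist','c'); st()
for f in 'abc':
    c=np.load(f'pics/{f}.npz'); print(c['T'].round(3).tolist(),c['mtx'].round(0).tolist(),c['k1'])
E
```

```text
time_s 0.15
tcp_pos [0.6748 0.     0.4039]
tool_rot [ 7.071e-01  7.071e-01 -5.000e-04 -5.000e-04]
ft_force [ 0.0874 -0.3065 -0.4984]
opening 0.0856
grasp_force 0.0
[[-0.43, 0.67, -0.605, 1.383], [0.903, 0.319, -0.288, 0.367], [-0.0, -0.67, -0.742, 1.072], [0.0, 0.0, 0.0, 1.0]] [[557.0, 0.0, 315.0], [0.0, 557.0, 241.0], [0.0, 0.0, 1.0]] -0.08723274062122892
[[0.885, -0.244, 0.397, 0.023], [-0.466, -0.506, 0.726, -0.986], [0.023, -0.827, -0.561, 0.781], [0.0, 0.0, 0.0, 1.0]] [[540.0, 0.0, 311.0], [0.0, 540.0, 235.0], [0.0, 0.0, 1.0]] -0.1595266936471878
[[1.0, 0.0, 0.0, 0.675], [0.0, -0.964, -0.265, 0.068], [0.0, 0.265, -0.964, 0.374], [0.0, 0.0, 0.0, 1.0]] [[339.0, 0.0, 315.0], [0.0, 339.0, 244.0], [0.0, 0.0, 1.0]] -0.03706488519855241
```

View pics/a.png

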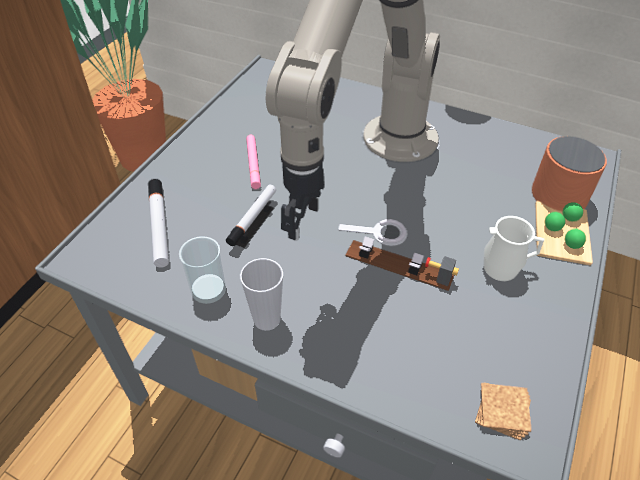

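View pics/c.png

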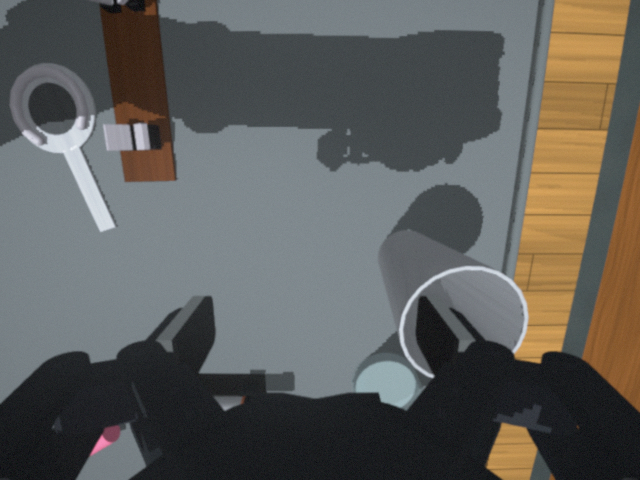

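The scene view shows the muddler on its rest, head at (236,237) and tail at (272,189). The cradle runs from (348,250) to (455,280), with the red pad and stop at its right end. The pink rod and the larger rod are elsewhere. I'll take enlarged crops next.

Run:
```python
from h import *
a=cv2.imread('pics/a.png')
cr=lambda im,x,y,w,h,k: cv2.resize(im[y:y+h,x:x+w],None,fx=k,fy=k,interpolation=cv2.INTER_CUBIC)
o=np.vstack([cr(a,215,175,133,75,6)[:, :798],cr(a,335,220,133,75,6)[:, :798]])
o=o[:900]; 
o=cv2.resize(o,None,fx=2/3,fy=2/3); cv2.imwrite('pics/a2.png',o); print(o.shape)
```

```text
(600, 532, 3)
```

View pics/a2.png

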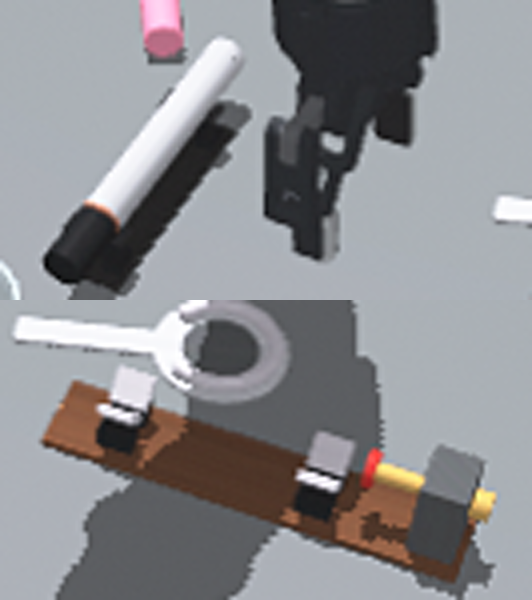

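View pics/b.png

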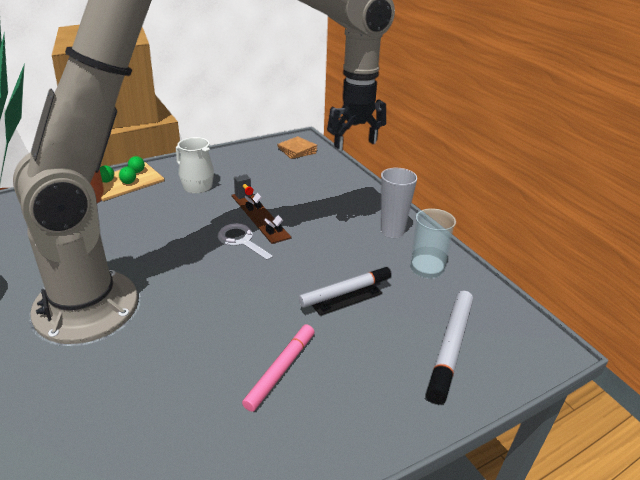

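Run:
```python
from h import *
A=lambda x,y,z:toworld('a',215+x/4,175+y/4,z)
C=lambda x,y,z:toworld('a',335+x/4,220+(y-300)/4,z)
h=A(66,256,.038);t=A(226,53,.038);r=A(102,213,.038)
print('head',h,'tail',t,'ring',r,np.linalg.norm(h-t),np.linalg.norm(r-t))
H=toworld('b',390,274,.038);T=toworld('b',303,301,.038);R=toworld('b',373,279,.038)
print('side head',H,'tail',T,R,np.linalg.norm(H-T))
for n,p in dict(farleft=(74,381,.006),nearleft=(41,441,.006),nearright=(458,580,.006)).items(): print(n,C(*p))
print('pad face',C(370,468,.045))
for n,p in dict(s1=(231,194),s2=(273,241),e=(290,236)).items(): print('side plate',n,toworld('b',*p,.006))
for f,u,v in [('vee1 mid',124,408),('vee2 mid',323,475)]: print(f,C(u,v,.026))
# wrist: plate end corners
print('wrist plate',toworld('c',125,181,.006),toworld('c',175,180,.006),toworld('c',104,14,.006),toworld('c',157,3,.006))
```

```text
head [ 0.62448506 -0.22705156  0.038     ] tail [ 0.41587546 -0.22577581  0.038     ] ring [ 0.58261475 -0.22553785  0.038     ] 0.20861349420359346 0.16673945314659486
side head [ 0.63546545 -0.23756591  0.038     ] tail [ 0.41955958 -0.23241992  0.038     ] [ 0.59127138 -0.23554404  0.038     ] 0.21596719066054285
farleft [0.46931513 0.04176065 0.006     ]
nearleft [0.52531604 0.04275227 0.006     ]
nearright [0.5187863  0.31295912 0.006     ]
pad face [0.49123683 0.24251019 0.045     ]
side plate s1 [0.46167479 0.30521881 0.006     ]
side plate s2 [0.47264946 0.03652114 0.006     ]
side plate e [0.52085644 0.03802101 0.006     ]
vee1 mid [0.4940398  0.08505733 0.026     ]
vee2 mid [0.49249448 0.21576238 0.026     ]
wrist plate [0.46880235 0.03704416 0.006     ] [0.52385329 0.03774823 0.006     ] [0.46882861 0.19882392 0.006     ] [0.52235416 0.20700675 0.006     ]
```

The side view shows the muddler from tail (303,301) to head (390,274), and the cradle's open end at about (280,238). That puts the muddler centre near (0.525, -0.23) with its head towards +x. The cradle origin is near (0.4945, 0.15) with its axis along +y. Next I'll move over the muddler for a closer look.

>>> send_rows(
  series=[
    {"dx":-0.3,"dy":-0.3,"yaw":0.05,"hand":1},
    {"dx":-0.6,"dy":-0.6,"yaw":0.1},
    {"dx":-1,"dy":-1,"yaw":0.15},
    {"dx":-1,"dy":-1,"yaw":0.2},
    {"dx":-1,"dy":-1,"yaw":0.25},
    {"dx":-1,"dy":-1,"yaw":0.3},
    {"dx":-1,"dy":-1,"yaw":0.35},
    {"dx":-1,"dy":-1,"yaw":0.4},
    {"dx":-1,"dy":-1,"yaw":0.45},
    {"dx":-1,"dy":-1,"yaw":0.5},
    {"dx":-1,"dy":-1,"yaw":0.5},
    {"dx":-1,"dy":-1,"yaw":0.5},
  ],
)

```text
schema error: expected keys hand, dx, dy, dz, yaw
```

>>> send_rows(
  series=[
    {"dx":-0.3,"dy":-0.3,"dz":0,"yaw":0.05,"hand":1},
    {"dx":-0.6,"dy":-0.6,"dz":0,"yaw":0.1,"hand":1},
    {"dx":-1,"dy":-1,"dz":0,"yaw":0.15,"hand":1},
    {"dx":-1,"dy":-1,"dz":0,"yaw":0.2,"hand":1},
    {"dx":-1,"dy":-1,"dz":0,"yaw":0.25,"hand":1},
    {"dx":-1,"dy":-1,"dz":0,"yaw":0.3,"hand":1},
    {"dx":-1,"dy":-1,"dz":0,"yaw":0.35,"hand":1},
    {"dx":-1,"dy":-1,"dz":0,"yaw":0.4,"hand":1},
    {"dx":-1,"dy":-1,"dz":0,"yaw":0.45,"hand":1},
    {"dx":-1,"dy":-1,"dz":0,"yaw":0.5,"hand":1},
    {"dx":-1,"dy":-1,"dz":0,"yaw":0.5,"hand":1},
    {"dx":-1,"dy":-1,"dz":0,"yaw":0.5,"hand":1},
  ],
)

```text
time_s: 1.35
tcp_pos: [0.5249, -0.1498, 0.4045]
tool_rot: [1.0, -0.0, -0.0, -0.0]
ft_force: [-0.8, 0.7, 0.4]
opening: 0.0854
grasp_force: 0.0
```

>>> send_rows(
  series=[
    {"dx":-0.2,"dy":0.25,"dz":0.15,"yaw":0,"hand":1},
    {"dx":-0.43,"dy":0.53,"dz":0.3,"yaw":0,"hand":1},
    {"dx":-0.43,"dy":0.53,"dz":0.3,"yaw":0,"hand":1},
    {"dx":-0.43,"dy":0.53,"dz":0.3,"yaw":0,"hand":1},
  ],
)

```text
time_s: 1.75
tcp_pos: [0.4588, -0.2311, 0.359]
tool_rot: [1.0, -0.001, -0.001, -0.0]
ft_force: [-0.1, 0.4, 0.2]
opening: 0.0853
grasp_force: 0.0
```

Run:
```python
from h import *
snap('wrist','d'); st(); print(np.load('pics/d.npz')['T'].round(3))
```

```text
time_s 1.8
tcp_pos [ 0.4604 -0.2297  0.3597]
tool_rot [ 1.e+00 -1.e-04 -0.e+00 -2.e-04]
ft_force [0.3655 1.1665 0.1769]
opening 0.0855
grasp_force 0.0
[[-0.003 -0.964 -0.264  0.525]
 [-1.     0.003 -0.    -0.23 ]
 [ 0.001  0.264 -0.964  0.329]
 [ 0.     0.     0.     1.   ]]
```

View pics/d.png

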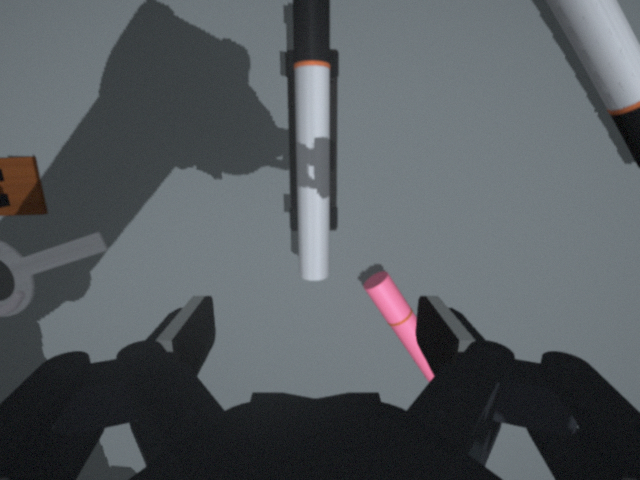

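The wrist view shows the rod with its ring at (312,64) and its tail at (315,279). The rest's saddles are at rows 63 and 204.

Run:
```python
from h import *
r=toworld('d',312,64,.044);t=toworld('d',315,276,.038)
print(r,t,np.linalg.norm(r-t), 'centre',t+(r-t)*110/np.linalg.norm(r-t)/1000,'angle',np.degrees(np.arctan2(*(r-t)[1::-1])))
print('saddles',toworld('d',313,63,.03),toworld('d',313,204,.03),toworld('d',313,50,.03), toworld('d',313,230,.006))
print('plate end corners', toworld('d',47,212,.006),toworld('d',38,157,.006))
```

```text
[ 0.59037735 -0.22847661  0.044     ] [ 0.41529484 -0.23032591  0.038     ] 0.17519504979930342 centre [ 0.52522418 -0.22916479  0.04176723] angle 0.6051617441164707
saddles [ 0.59431292 -0.22918564  0.03      ] [ 0.48008709 -0.22872806  0.03      ] [ 0.60390145 -0.22922288  0.03      ] [ 0.45096048 -0.22848221  0.006     ]
plate end corners [0.47018266 0.03339132 0.006     ] [0.52289413 0.03156474 0.006     ]
```

>>> send_rows(
  series=[
    {"dx":0.25,"dy":0,"dz":0.1,"yaw":-0.003,"hand":1},
    {"dx":0.48,"dy":0,"dz":0.3,"yaw":-0.003,"hand":1},
    {"dx":0.48,"dy":0,"dz":0.5,"yaw":-0.003,"hand":1},
    {"dx":0.48,"dy":0,"dz":0.7,"yaw":-0.003,"hand":1},
    {"dx":0.48,"dy":0,"dz":0.9,"yaw":-0.003,"hand":1},
    {"dx":0.48,"dy":0,"dz":1.0,"yaw":-0.003,"hand":1},
    {"dx":0.48,"dy":0,"dz":1.0,"yaw":-0.003,"hand":1},
  ],
)

```text
time_s: 2.5
tcp_pos: [0.533, -0.2279, 0.2082]
tool_rot: [1.0, 0.006, -0.001, -0.001]
ft_force: [-0.9, -0.0, 0.4]
opening: 0.0857
grasp_force: 0.0
```

>>> send_rows(
  series=[
    {"dx":0,"dy":0,"dz":0.07,"yaw":0,"hand":1},
    {"dx":0,"dy":0,"dz":0.13,"yaw":0,"hand":1},
    {"dx":0,"dy":0,"dz":0.13,"yaw":0,"hand":1},
    {"dx":0,"dy":0,"dz":0.13,"yaw":0,"hand":1},
  ],
)

```text
time_s: 2.9
tcp_pos: [0.5327, -0.2296, 0.1906]
tool_rot: [1.0, 0.005, 0.0, 0.0]
ft_force: [-0.6, 0.1, -0.4]
opening: 0.0853
grasp_force: 0.0
```

>>> send_rows(
  series=[
    {"dx":0,"dy":0,"dz":0,"yaw":0,"hand":-0.2},
    {"dx":0,"dy":0,"dz":0,"yaw":0,"hand":-0.5},
    {"dx":0,"dy":0,"dz":0,"yaw":0,"hand":-0.7},
    {"dx":0,"dy":0,"dz":0,"yaw":0,"hand":-1},
    {"dx":0,"dy":0,"dz":0,"yaw":0,"hand":-1},
    {"dx":0,"dy":0,"dz":0,"yaw":0,"hand":-1},
    {"dx":0,"dy":0,"dz":0,"yaw":0,"hand":-1},
    {"dx":0,"dy":0,"dz":0,"yaw":0,"hand":-1},
  ],
  force=50,
)

```text
time_s: 3.7
tcp_pos: [0.5326, -0.2295, 0.1905]
tool_rot: [1.0, 0.005, 0.0, -0.0]
ft_force: [-1.8, 0.6, 5.2]
opening: 0.0265
grasp_force: 48.9
```

>>> send_rows(
  series=[
    {"dx":0,"dy":0,"dz":-0.05,"yaw":0,"hand":-1},
    {"dx":0,"dy":0,"dz":-0.15,"yaw":0,"hand":-1},
    {"dx":0,"dy":0,"dz":-0.3,"yaw":0,"hand":-1},
    {"dx":0,"dy":0,"dz":-0.45,"yaw":0,"hand":-1},
    {"dx":0,"dy":0,"dz":-0.6,"yaw":0,"hand":-1},
    {"dx":0,"dy":0,"dz":-0.75,"yaw":0,"hand":-1},
    {"dx":0,"dy":0,"dz":-0.9,"yaw":0,"hand":-1},
    {"dx":0,"dy":0,"dz":-1,"yaw":0,"hand":-1},
    {"dx":0,"dy":0,"dz":-1,"yaw":0,"hand":-1},
    {"dx":0,"dy":0,"dz":-1,"yaw":0,"hand":-1},
  ],
)

```text
time_s: 4.7
tcp_pos: [0.5323, -0.2293, 0.3401]
tool_rot: [1.0, 0.005, 0.0, -0.0]
ft_force: [-0.9, 0.3, -2.2]
opening: 0.0268
grasp_force: 49.3
```

>>> send_rows(
  series=[
    {"dx":0,"dy":-0.1,"dz":0,"yaw":-0.03,"hand":-1},
    {"dx":0,"dy":-0.25,"dz":0,"yaw":-0.07,"hand":-1},
    {"dx":0,"dy":-0.4,"dz":0,"yaw":-0.11,"hand":-1},
    {"dx":0.05,"dy":-0.55,"dz":0,"yaw":-0.15,"hand":-1},
    {"dx":0.1,"dy":-0.7,"dz":0,"yaw":-0.2,"hand":-1},
    {"dx":0.15,"dy":-0.85,"dz":0,"yaw":-0.245,"hand":-1},
    {"dx":0.2,"dy":-1,"dz":0,"yaw":-0.29,"hand":-1},
    {"dx":0.25,"dy":-1,"dz":0,"yaw":-0.335,"hand":-1},
    {"dx":0.32,"dy":-1,"dz":0,"yaw":-0.38,"hand":-1},
    {"dx":0.32,"dy":-1,"dz":0,"yaw":-0.42,"hand":-1},
    {"dx":0.32,"dy":-1,"dz":0,"yaw":-0.46,"hand":-1},
    {"dx":0.32,"dy":-1,"dz":0,"yaw":-0.5,"hand":-1},
  ],
)

```text
time_s: 5.9
tcp_pos: [0.5786, -0.079, 0.3383]
tool_rot: [0.702, 0.712, -0.001, -0.001]
ft_force: [0.3, 0.5, -1.4]
opening: 0.0266
grasp_force: 49.4
```

>>> send_rows(
  series=[
    {"dx":0.15,"dy":0,"dz":0,"yaw":0,"hand":-1},
    {"dx":0.35,"dy":0,"dz":0,"yaw":0,"hand":-1},
    {"dx":0.5,"dy":0,"dz":0,"yaw":0,"hand":-1},
    {"dx":0.65,"dy":0,"dz":0,"yaw":0,"hand":-1},
    {"dx":0.7,"dy":0,"dz":0,"yaw":0,"hand":-1},
    {"dx":0.7,"dy":0,"dz":0,"yaw":0,"hand":-1},
    {"dx":0.7,"dy":0,"dz":0,"yaw":0,"hand":-1},
  ],
)

```text
time_s: 6.6
tcp_pos: [0.578, 0.0246, 0.3395]
tool_rot: [0.704, 0.71, -0.001, -0.0]
ft_force: [0.3, -0.2, -1.3]
opening: 0.0268
grasp_force: 49.4
```

Run:
```python
from h import *
snap('wrist','e'); st()
i=cv2.imread('pics/e.png'); cv2.imwrite('pics/e2.png',cv2.resize(i[:400],(800,500),interpolation=cv2.INTER_CUBIC))
```

```text
time_s 6.65
tcp_pos [0.578  0.0242 0.3397]
tool_rot [ 7.045e-01  7.097e-01 -6.000e-04  1.000e-04]
ft_force [ 0.7363  0.5396 -0.8187]
opening 0.0269
grasp_force 49.3948
```

View pics/e2.png

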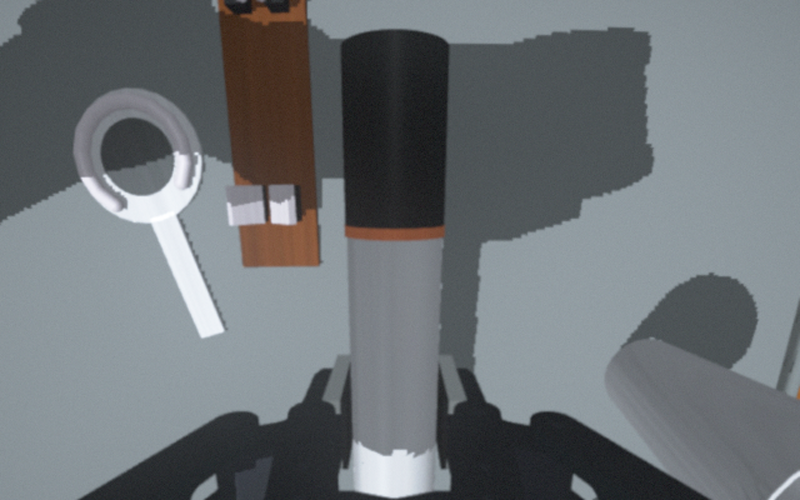

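The wrist view shows the rod held straight, with its ring at (395,233) in the enlarged view. The near saddle's groove is at (267,205) and the plate's end corners are at (243,267) and (321,265).

Run:
```python
from h import *
E=lambda u,v,z: toworld('e',u/1.25,v/1.25,z)
l0,r0=E(243,267,.006),E(321,265,.006); l1,r1=E(220,12,.006),E(307,12,.006)
print(l0,r0,l1,r1); 
for a,b in ((l0,l1),(r0,r1)): print('deg from y',np.degrees(np.arctan((b-a)[0]/(b-a)[1])))
print('groove near',E(267.5,205,.026),'saddle corners',E(229,226,.043),E(299,225,.043),E(297,186,.043),E(227,186,.043))
print('groove far',E(258,3,.026))
for y in (60,150,220): print('rod mid',y)
a,b=E(395.5,233,.187),E(395,60,.187);print('rod',a,b,np.degrees(np.arctan((b-a)[0]/(b-a)[1])))
```

```text
[0.46814517 0.0361097  0.006     ] [0.52512729 0.03795235 0.006     ] [0.46583612 0.20090263 0.006     ] [0.52145377 0.20054366 0.006     ]
deg from y -0.8027666330404188
deg from y -1.2942957467273197
groove near [0.49486838 0.08102743 0.026     ] saddle corners [0.47477359 0.06882583 0.043     ] [0.51867192 0.06962494 0.043     ] [0.51855832 0.09306482 0.043     ] [0.47567778 0.09297379 0.043     ]
groove far [0.49623078 0.19833167 0.026     ]
rod mid 60
rod mid 150
rod mid 220
rod [0.57787969 0.07974499 0.187     ] [0.57732527 0.12474059 0.187     ] -0.7059444182180947
```

>>> send_rows(
  series=[
    {"dx":0.1,"dy":-0.08,"dz":0,"yaw":-0.003,"hand":-1},
    {"dx":0.25,"dy":-0.2,"dz":0,"yaw":-0.003,"hand":-1},
    {"dx":0.4,"dy":-0.32,"dz":0,"yaw":-0.003,"hand":-1},
    {"dx":0.55,"dy":-0.44,"dz":0,"yaw":-0.003,"hand":-1},
    {"dx":0.65,"dy":-0.52,"dz":0.1,"yaw":-0.003,"hand":-1},
    {"dx":0.69,"dy":-0.546,"dz":0.2,"yaw":-0.003,"hand":-1},
    {"dx":0.69,"dy":-0.546,"dz":0.35,"yaw":-0.003,"hand":-1},
    {"dx":0.69,"dy":-0.546,"dz":0.5,"yaw":-0.003,"hand":-1},
    {"dx":0.69,"dy":-0.546,"dz":0.6,"yaw":-0.003,"hand":-1},
    {"dx":0.69,"dy":-0.546,"dz":0.65,"yaw":-0.003,"hand":-1},
    {"dx":0.69,"dy":-0.546,"dz":0.65,"yaw":-0.003,"hand":-1},
    {"dx":0.69,"dy":-0.546,"dz":0.65,"yaw":-0.003,"hand":-1},
  ],
)

```text
time_s: 7.85
tcp_pos: [0.4954, 0.1286, 0.2433]
tool_rot: [0.701, 0.714, 0.0, 0.0]
ft_force: [-0.1, -0.5, -1.4]
opening: 0.0265
grasp_force: 49.4
```

Run:
```python
from h import *
st()
for n in ('wrist','side','scene'): snap(n,'f'+n)
w=cv2.imread('pics/fwrist.png'); s=cv2.imread('pics/fside.png'); a=cv2.imread('pics/fscene.png')
r=lambda i,x,y,ww,h: cv2.resize(i[y:y+h,x:x+ww],(400,300),interpolation=cv2.INTER_CUBIC)
cv2.imwrite('pics/f.png',np.vstack([np.hstack([r(w,120,0,400,300),r(s,200,150,120,90)]),np.hstack([r(a,335,200,140,105),r(w,120,180,400,300)])]))
```

```text
time_s 7.85
tcp_pos [0.4954 0.1286 0.2433]
tool_rot [7.005e-01 7.136e-01 4.000e-04 2.000e-04]
ft_force [-0.098  -0.5334 -1.4054]
opening 0.0265
grasp_force 49.4468
```

View pics/f.png

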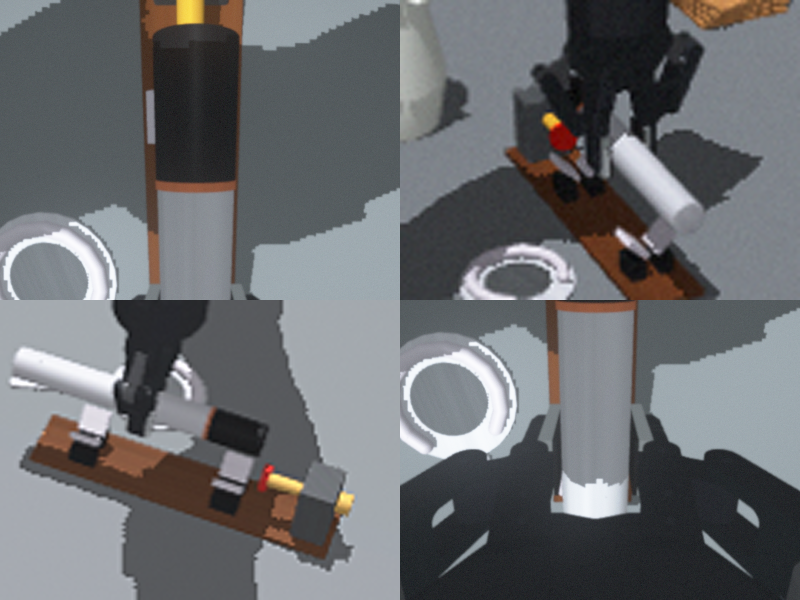

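The wrist view has the rod nearly centred over the plate, with the red pad beyond the head. I'll check the lateral offset numerically.

Run:
```python
from h import *
w=cv2.imread('pics/fwrist.png').astype(int)
for v in (60,110,160,200,230):
    row=w[v,230:400]; 
    d=np.abs(np.diff(row,axis=0)).sum(1); e=[(230+i+.5,int(d[i])) for i in range(len(d)) if d[i]>45]
    print(v,e)
```

```text
60 [(261.5, 51)]
110 [(262.5, 69), (265.5, 96), (266.5, 101), (273.5, 129), (274.5, 119), (359.5, 61)]
160 [(358.5, 48)]
200 [(276.5, 63), (277.5, 64), (352.5, 59), (353.5, 98)]
230 [(266.5, 95), (267.5, 92), (277.5, 67), (278.5, 61), (351.5, 52), (352.5, 95)]
```

Run:
```python
from h import *
W=lambda u,v,z: toworld('fwrist',u,v,z).round(4)
print(W(262.5,110,.006),W(359.5,110,.006),W(267,230,.006),W(358.5,160,.006))
print('rod',W(315.2,230,.091),W(314.8,200,.091))
```

```text
[0.464  0.2185 0.006 ] [0.5197 0.2196 0.006 ] [0.4654 0.1478 0.006 ] [0.5205 0.1915 0.006 ]
rod [0.495 0.168 0.091] [0.4946 0.1791 0.091 ]
```

>>> send_rows(
  series=[
    {"dx":0,"dy":-0.008,"dz":0.06,"yaw":0,"hand":-1},
    {"dx":0,"dy":-0.008,"dz":0.12,"yaw":0,"hand":-1},
    {"dx":0,"dy":-0.008,"dz":0.18,"yaw":0,"hand":-1},
    {"dx":0,"dy":-0.008,"dz":0.23,"yaw":0,"hand":-1},
    {"dx":0,"dy":-0.008,"dz":0.26,"yaw":0,"hand":-1},
    {"dx":0,"dy":-0.008,"dz":0.26,"yaw":0,"hand":-1},
  ],
)

```text
time_s: 8.6
tcp_pos: [0.4938, 0.1286, 0.2028]
tool_rot: [0.7, 0.714, -0.001, -0.0]
ft_force: [-0.8, 0.5, -1.5]
opening: 0.0264
grasp_force: 49.4
```

>>> send_rows(
  series=[
    {"dx":0,"dy":0,"dz":0.01,"yaw":0,"hand":-1},
    {"dx":0,"dy":0,"dz":0.015,"yaw":0,"hand":-1},
    {"dx":0,"dy":0,"dz":0.015,"yaw":0,"hand":-1},
  ],
)

```text
time_s: 8.9
tcp_pos: [0.4941, 0.1287, 0.2016]
tool_rot: [0.7, 0.714, 0.0, 0.0]
ft_force: [-0.5, 0.1, -2.0]
opening: 0.0267
grasp_force: 49.4
```

>>> send_rows(
  series=[
    {"dx":0,"dy":0,"dz":0.01,"yaw":0,"hand":-1},
    {"dx":0,"dy":0,"dz":0.01,"yaw":0,"hand":-1},
  ],
)

```text
time_s: 9.1
tcp_pos: [0.494, 0.1286, 0.2]
tool_rot: [0.7, 0.714, 0.0, 0.0]
ft_force: [0.0, -0.6, -2.5]
opening: 0.0264
grasp_force: 49.4
```

>>> send_rows(
  series=[
    {"dx":0,"dy":0,"dz":0.007,"yaw":0,"hand":-1},
    {"dx":0,"dy":0,"dz":0.007,"yaw":0,"hand":-1},
  ],
)

```text
time_s: 9.3
tcp_pos: [0.494, 0.1286, 0.1988]
tool_rot: [0.7, 0.714, -0.0, -0.0]
ft_force: [0.1, 0.8, -1.0]
opening: 0.0267
grasp_force: 49.4
```

>>> send_rows(
  series=[
    {"dx":0,"dy":0,"dz":0.006,"yaw":0,"hand":-1},
    {"dx":0,"dy":0,"dz":0.006,"yaw":0,"hand":-1},
  ],
)

```text
time_s: 9.5
tcp_pos: [0.4941, 0.1287, 0.1982]
tool_rot: [0.7, 0.714, 0.0, 0.0]
ft_force: [-1.3, -0.1, 1.0]
opening: 0.0264
grasp_force: 49.7
```

>>> send_rows(
  series=[
    {"dx":0,"dy":0,"dz":0.005,"yaw":0,"hand":-1},
    {"dx":0,"dy":0,"dz":0.005,"yaw":0,"hand":-1},
  ],
)

```text
time_s: 9.7
tcp_pos: [0.4941, 0.1287, 0.198]
tool_rot: [0.7, 0.714, 0.0, 0.0]
ft_force: [-3.3, -0.6, 10.0]
opening: 0.0265
grasp_force: 50.7
```

>>> send_rows(
  series=[
    {"dx":0,"dy":-0.003,"dz":-0.003,"yaw":0,"hand":-1},
    {"dx":0,"dy":-0.003,"dz":-0.003,"yaw":0,"hand":-1},
  ],
)

```text
time_s: 9.9
tcp_pos: [0.4936, 0.1286, 0.1977]
tool_rot: [0.7, 0.714, 0.0, 0.0]
ft_force: [0.3, 0.3, -1.0]
opening: 0.0264
grasp_force: 49.5
```

>>> send_rows(
  series=[
    {"dx":0,"dy":0,"dz":0,"yaw":0,"hand":-0.3},
    {"dx":0,"dy":0,"dz":0,"yaw":0,"hand":-0.1},
    {"dx":0,"dy":0,"dz":0,"yaw":0,"hand":0.1},
    {"dx":0,"dy":0,"dz":0,"yaw":0,"hand":0.3},
    {"dx":0,"dy":0,"dz":0,"yaw":0,"hand":0.3},
  ],
  force=20,
)

```text
time_s: 10.4
tcp_pos: [0.4936, 0.1287, 0.1977]
tool_rot: [0.7, 0.714, 0.0, 0.0]
ft_force: [0.5, 0.8, 0.8]
opening: 0.0554
grasp_force: 0.0
```

>>> send_rows(
  series=[
    {"dx":0,"dy":0,"dz":-0.1,"yaw":0,"hand":0.3},
    {"dx":0,"dy":0,"dz":-0.25,"yaw":0,"hand":0.3},
    {"dx":0,"dy":0,"dz":-0.4,"yaw":0,"hand":0.3},
    {"dx":-0.2,"dy":0,"dz":-0.55,"yaw":0,"hand":0.3},
    {"dx":-0.5,"dy":0,"dz":-0.6,"yaw":0,"hand":0},
    {"dx":-0.8,"dy":0,"dz":-0.6,"yaw":0,"hand":-0.5},
    {"dx":-1,"dy":0,"dz":-0.6,"yaw":0,"hand":-1},
    {"dx":-1,"dy":0,"dz":-0.6,"yaw":0,"hand":-1},
    {"dx":-1,"dy":0,"dz":-0.6,"yaw":0,"hand":-1},
  ],
)

```text
time_s: 11.3
tcp_pos: [0.4963, -0.0219, 0.2877]
tool_rot: [0.701, 0.713, 0.0, -0.0]
ft_force: [-0.1, 1.5, -0.0]
opening: 0.0
grasp_force: 0.0
```

Run:
```python
from h import *
st()
for n in ('wrist','side','scene'): snap(n,'g'+n)
w=cv2.imread('pics/gwrist.png'); s=cv2.imread('pics/gside.png'); a=cv2.imread('pics/gscene.png')
r=lambda i,x,y,ww,h: cv2.resize(i[y:y+h,x:x+ww],(400,300),interpolation=cv2.INTER_CUBIC)
cv2.imwrite('pics/g.png',np.vstack([np.hstack([r(w,120,0,400,300),r(s,200,150,120,90)]),np.hstack([r(a,335,200,140,105),r(w,120,180,400,300)])]))
```

```text
time_s 11.3
tcp_pos [ 0.4963 -0.0219  0.2877]
tool_rot [ 7.011e-01  7.131e-01  1.000e-04 -0.000e+00]
ft_force [-0.1116  1.4632 -0.0456]
opening 0.0
grasp_force 0.0
```

View pics/g.png

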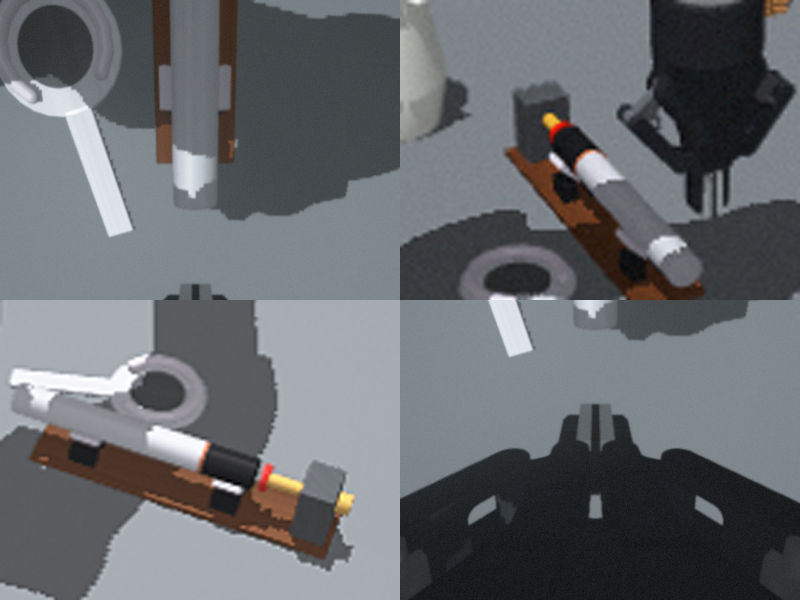

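The rod lies seated in both vees, head towards the pad with a small gap. The shut fingers are behind the tail, in line at column 315 of the wrist view. I'll lower them and push on the tail.

>>> send_rows(
  series=[
    {"dx":0,"dy":0,"dz":0.15,"yaw":0,"hand":-1},
    {"dx":0,"dy":0,"dz":0.3,"yaw":0,"hand":-1},
    {"dx":0,"dy":0,"dz":0.45,"yaw":0,"hand":-1},
    {"dx":0,"dy":0,"dz":0.565,"yaw":0,"hand":-1},
    {"dx":0,"dy":0,"dz":0.565,"yaw":0,"hand":-1},
    {"dx":0.03,"dy":0,"dz":0.565,"yaw":0,"hand":-1},
    {"dx":0.06,"dy":0,"dz":0.565,"yaw":0,"hand":-1},
    {"dx":0.08,"dy":0,"dz":0.565,"yaw":0,"hand":-1},
    {"dx":0.08,"dy":0,"dz":0.565,"yaw":0,"hand":-1},
  ],
)

```text
time_s: 12.35
tcp_pos: [0.4965, -0.0084, 0.2037]
tool_rot: [0.7, 0.714, 0.001, 0.0]
ft_force: [-0.7, -0.0, -0.1]
opening: -0.0001
grasp_force: 0.0
```

>>> send_rows(
  series=[
    {"dx":0.01,"dy":0,"dz":0,"yaw":0,"hand":-1},
    {"dx":0.02,"dy":0,"dz":0,"yaw":0,"hand":-1},
    {"dx":0.03,"dy":0,"dz":0,"yaw":0,"hand":-1},
    {"dx":0.04,"dy":0,"dz":0,"yaw":0,"hand":-1},
    {"dx":0.05,"dy":0,"dz":0,"yaw":0,"hand":-1},
  ],
)

```text
time_s: 12.85
tcp_pos: [0.496, -0.0018, 0.2029]
tool_rot: [0.7, 0.714, -0.0, -0.0]
ft_force: [1.0, 1.3, -0.2]
opening: 0.0
grasp_force: 0.0
```

>>> send_rows(
  series=[
    {"dx":0.01,"dy":0,"dz":0,"yaw":0,"hand":-1},
    {"dx":0.02,"dy":0,"dz":0,"yaw":0,"hand":-1},
  ],
)

```text
time_s: 13.05
tcp_pos: [0.496, 0.001, 0.2029]
tool_rot: [0.701, 0.714, -0.0, 0.0]
ft_force: [1.0, -1.9, 0.7]
opening: 0.0003
grasp_force: 0.8
```

>>> send_rows(
  series=[
    {"dx":0.01,"dy":0,"dz":0,"yaw":0,"hand":-1},
    {"dx":0.02,"dy":0,"dz":0,"yaw":0,"hand":-1},
  ],
)

```text
time_s: 13.25
tcp_pos: [0.4959, 0.004, 0.2029]
tool_rot: [0.701, 0.714, -0.0, 0.0]
ft_force: [0.3, -1.7, -0.5]
opening: 0.0001
grasp_force: 0.7
```

>>> send_rows(
  series=[
    {"dx":0.01,"dy":0,"dz":0,"yaw":0,"hand":-1},
    {"dx":0.013,"dy":0,"dz":0,"yaw":0,"hand":-1},
  ],
)

```text
time_s: 13.45
tcp_pos: [0.4959, 0.0058, 0.2029]
tool_rot: [0.701, 0.714, -0.0, 0.0]
ft_force: [0.5, -2.9, -0.3]
opening: -0.0001
grasp_force: 1.8
```

>>> send_rows(
  series=[
    {"dx":0.007,"dy":0,"dz":0,"yaw":0,"hand":-1},
    {"dx":0.01,"dy":0,"dz":0,"yaw":0,"hand":-1},
  ],
)

```text
time_s: 13.65
tcp_pos: [0.4959, 0.0066, 0.2029]
tool_rot: [0.701, 0.713, -0.0, 0.0]
ft_force: [-0.1, -5.9, 0.5]
opening: 0.0001
grasp_force: 3.2
```

>>> send_rows(
  series=[
    {"dx":0.007,"dy":0,"dz":0,"yaw":0,"hand":-1},
    {"dx":0.01,"dy":0,"dz":0,"yaw":0,"hand":-1},
  ],
)

```text
time_s: 13.85
tcp_pos: [0.4958, 0.0073, 0.2029]
tool_rot: [0.701, 0.713, -0.001, 0.001]
ft_force: [0.8, -8.3, 0.5]
opening: -0.0
grasp_force: 4.5
```

>>> send_rows(
  series=[
    {"dx":0.005,"dy":0,"dz":0,"yaw":0,"hand":-1},
    {"dx":0.005,"dy":0,"dz":0,"yaw":0,"hand":-1},
    {"dx":0.005,"dy":0,"dz":0,"yaw":0,"hand":-1},
  ],
)

```text
time_s: 14.15
tcp_pos: [0.4958, 0.0077, 0.203]
tool_rot: [0.701, 0.713, -0.001, 0.001]
ft_force: [-0.2, -9.3, -0.9]
opening: -0.0002
grasp_force: 4.6
```

>>> send_rows(
  series=[
    {"dx":0,"dy":0,"dz":0,"yaw":0,"hand":-1},
    {"dx":0,"dy":0,"dz":0,"yaw":0,"hand":-1},
  ],
)

```text
time_s: 14.35
tcp_pos: [0.4958, 0.0077, 0.2029]
tool_rot: [0.701, 0.713, -0.001, 0.001]
ft_force: [0.6, -9.8, -0.2]
opening: 0.0001
grasp_force: 4.6
```

>>> send_rows(
  series=[
    {"dx":0.001,"dy":0,"dz":0,"yaw":0,"hand":-1},
    {"dx":0.001,"dy":0,"dz":0,"yaw":0,"hand":-1},
    {"dx":0.001,"dy":0,"dz":0,"yaw":0,"hand":-1},
    {"dx":0.001,"dy":0,"dz":0,"yaw":0,"hand":-1},
    {"dx":0.001,"dy":0,"dz":0,"yaw":0,"hand":-1},
    {"dx":0.001,"dy":0,"dz":0,"yaw":0,"hand":-1},
    {"dx":0.001,"dy":0,"dz":0,"yaw":0,"hand":-1},
    {"dx":0.001,"dy":0,"dz":0,"yaw":0,"hand":-1},
    {"dx":0.001,"dy":0,"dz":0,"yaw":0,"hand":-1},
    {"dx":0.001,"dy":0,"dz":0,"yaw":0,"hand":-1},
  ],
)

```text
time_s: 15.35
tcp_pos: [0.4958, 0.0078, 0.203]
tool_rot: [0.701, 0.713, -0.001, 0.001]
ft_force: [0.9, -10.5, 0.5]
opening: -0.0002
grasp_force: 4.8
```

>>> send_rows(
  series=[
    {"dx":-0.003,"dy":0,"dz":0,"yaw":0,"hand":-1},
    {"dx":-0.006,"dy":0,"dz":0,"yaw":0,"hand":-1},
    {"dx":-0.009,"dy":0,"dz":0,"yaw":0,"hand":-1},
    {"dx":-0.012,"dy":0,"dz":0,"yaw":0,"hand":-1},
    {"dx":-0.015,"dy":0,"dz":0,"yaw":0,"hand":-1},
    {"dx":-0.018,"dy":0,"dz":0,"yaw":0,"hand":-1},
    {"dx":-0.018,"dy":0,"dz":0,"yaw":0,"hand":-1},
  ],
)

```text
time_s: 16.05
tcp_pos: [0.4958, 0.0068, 0.2029]
tool_rot: [0.701, 0.714, -0.0, 0.0]
ft_force: [0.0, -5.8, -0.6]
opening: -0.0
grasp_force: 2.8
```

>>> send_rows(
  series=[
    {"dx":-0.003,"dy":0,"dz":0,"yaw":0,"hand":-1},
    {"dx":-0.006,"dy":0,"dz":0,"yaw":0,"hand":-1},
    {"dx":-0.009,"dy":0,"dz":0,"yaw":0,"hand":-1},
    {"dx":-0.012,"dy":0,"dz":0,"yaw":0,"hand":-1},
    {"dx":-0.015,"dy":0,"dz":0,"yaw":0,"hand":-1},
    {"dx":-0.015,"dy":0,"dz":0,"yaw":0,"hand":-1},
  ],
)

```text
time_s: 16.65
tcp_pos: [0.4959, 0.0056, 0.2029]
tool_rot: [0.7, 0.714, 0.0, -0.0]
ft_force: [-0.7, -1.4, -1.1]
opening: -0.0002
grasp_force: 0.4
```

>>> send_rows(
  series=[
    {"dx":-0.003,"dy":0,"dz":0,"yaw":0,"hand":-1},
    {"dx":-0.006,"dy":0,"dz":0,"yaw":0,"hand":-1},
    {"dx":-0.009,"dy":0,"dz":0,"yaw":0,"hand":-1},
    {"dx":-0.012,"dy":0,"dz":0,"yaw":0,"hand":-1},
    {"dx":-0.012,"dy":0,"dz":0,"yaw":0,"hand":-1},
  ],
)

```text
time_s: 17.15
tcp_pos: [0.496, 0.0032, 0.203]
tool_rot: [0.7, 0.714, 0.0, 0.0]
ft_force: [-0.2, -0.3, 0.2]
opening: -0.0002
grasp_force: 0.0
```

Eased off cleanly. Now I'll back off, rise clear and look.

>>> send_rows(
  series=[
    {"dx":-0.05,"dy":0,"dz":0,"yaw":0,"hand":-1},
    {"dx":-0.12,"dy":0,"dz":0,"yaw":0,"hand":-1},
    {"dx":-0.2,"dy":0,"dz":-0.1,"yaw":0,"hand":-1},
    {"dx":-0.2,"dy":0,"dz":-0.4,"yaw":0,"hand":-1},
    {"dx":-0.2,"dy":0,"dz":-0.7,"yaw":0,"hand":-1},
    {"dx":-0.2,"dy":0,"dz":-0.9,"yaw":0,"hand":-1},
    {"dx":-0.2,"dy":0,"dz":-0.9,"yaw":0,"hand":-1},
    {"dx":-0.2,"dy":0,"dz":-0.9,"yaw":0,"hand":-1},
  ],
)

```text
time_s: 17.95
tcp_pos: [0.4964, -0.0277, 0.3383]
tool_rot: [0.701, 0.713, 0.0, 0.001]
ft_force: [-1.1, -0.0, -0.2]
opening: -0.0002
grasp_force: 0.0
```

Run:
```python
from h import *
st()
for n in ('wrist','side','scene'): snap(n,'k'+n)
w=cv2.imread('pics/kwrist.png'); s=cv2.imread('pics/kside.png'); a=cv2.imread('pics/kscene.png')
r=lambda i,x,y,ww,h: cv2.resize(i[y:y+h,x:x+ww],(400,300),interpolation=cv2.INTER_CUBIC)
cv2.imwrite('pics/k.png',np.vstack([np.hstack([r(w,220,0,200,150),r(s,220,165,80,60)]),np.hstack([r(a,335,200,140,105),r(a,385,235,80,60)])]))
```

```text
time_s 17.95
tcp_pos [ 0.4964 -0.0277  0.3383]
tool_rot [7.008e-01 7.133e-01 4.000e-04 5.000e-04]
ft_force [-1.145  -0.0342 -0.2376]
opening -0.0002
grasp_force 0.0
```

View pics/k.png

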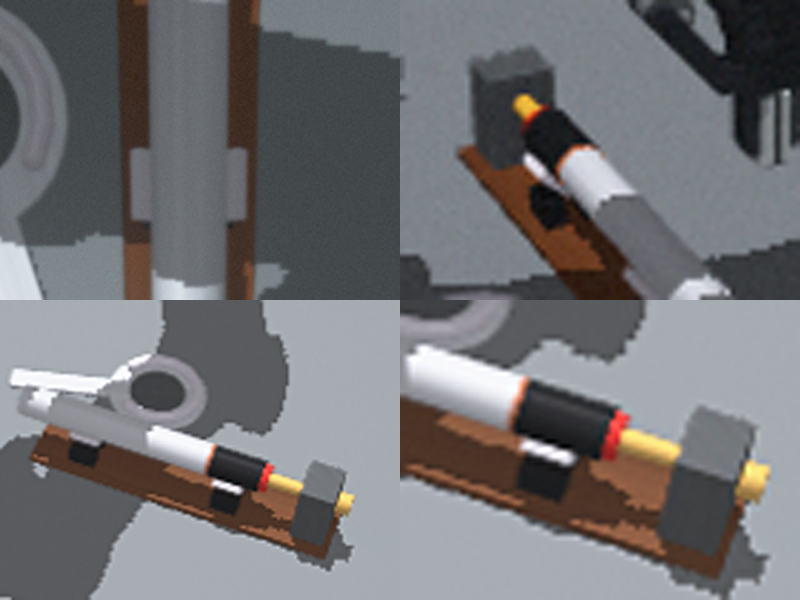

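The head touches the red pad at (615,435) in the crop. The rod lies straight in both vees, nothing else has moved and the robot is clear.

```bash
python3 -c "
from station import job
print(job.hand_in())"
```

```text
the job is handed in; nothing more can be done
None
```

The job is handed in at about 18 s: the muddler was pushed against the sprung pad at about 8 N (estimated from a wrist reading of up to 10.5 N less about 2 N of sliding friction), then eased off, and the last pictures show it square in both vees with its head touching the pad and the robot clear.

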